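Feed a relay module down the test chute to the stop

TASK

Lay the long relay module (the one with a sloped nose) in the wide upper end of the sloped feed chute, nose downhill, then push it down under the spring roller until it is pressed home against the stop gate, and leave it resting there. The gate is delicate: feel for it and press it only gently, a firm touch of about 5 to 10 N and never over 15 N. Leave the other things on the bench where they are.

Things in the scene. Friction and masses are not known exactly. Their poses are not given: they have to be found in the camera images.
- module_center (a point): Centre (half-way up, mid length and width) of the loose grey plastic relay module, 64 long x 32 wide x 44 mm high, about 0.18 kg. x points to the nose, z up. From x = -32 to +8 mm it is a plain block; the front 24 mm is the nose, 26 wide, its top sloping from 44 down to 32 high. Grip it across its 32 mm width (y), on the plain block, fingertips over 10 mm above its underside.
- module_nose (a point): Middle of the module's flat front face, 32 mm ahead (x) of the centre and 15 mm above the underside.
- track: The fixed aluminium chute. Origin on its floor surface, mid width; x runs downhill along the floor (15 degrees below level), z is square to the floor. Floor from x = -115 to +125 mm, level with z = 0. Side walls 10 high, 3 thick; channel 35 wide from x = -40 to the lower end, flaring uphill to 54 wide at x = -115. Friction holds the module: it never slides down by itself.
- load (a point): Middle of the open, flared loading end, on the chute floor, axes as the chute's; chute x = -78 mm. A module laid with its centre above here clears the bridge.
- roller (a point): Underside of a sprung roller under the bridge, chute x = 36, z = 41 mm. The bridge spans x = 24 to 48; underside 51, top 56, spring cap 68 above the floor; posts to 27 each side. The module lifts the roller 3 mm (3 to 5 N): the push peaks (6 to 14 N) while the sloped nose wedges under (nose face at x = 36 to 60), then falls to a steady drag of 3 to 9 N (hidden friction).
- stop_zone (a point): Chute floor at x = 78 mm, the middle of the gate's setting range. The gate's face stands anywhere from chute x = 70 to 86; the setting is not measured: find it by feel, as a steep rise of the push above the steady drag. The tail of the seated module stays uphill of the bridge (x = 6 to 22), free to be pushed there from behind.
- gate (a joint): The stop gate, a steel plate 32 mm wide, square to the chute, from 1.5 to 27.5 above its floor, on a black carriage. Reads how far it is pressed downhill (m), 0 at rest; a spring gives about 8 N per mm, travel 5 mm. The reading is too noisy to judge the force by.
- block: Bystander: square grey terminal block 42 x 42 x 36 mm, loose; origin at its underside. Leave alone.
- core: Bystander: grey ring core, 48 mm across, 22 high, loose; origin at its underside. Leave alone.
- driver: Bystander: screwdriver lying on the bench left of the chute. Leave alone.
- bracket: Bystander: small steel angle bracket, 70 x 50 x 43 mm, left of the chute. Leave alone.
There are look-alikes about, which are no part of the job. Leave any black or brown look-alike of the part that bears module_center alone.

How it is judged:
On the way, in this order (a step that is already met when the one before it is completed fails the run):
1. the module lies flat in the chute with its nose uphill of the roller (z of module_center in the frame of track between 0.018 and 0.026 m and y of module_center in the frame of track between -0.009 and 0.009 m and angle between the x axis of module_center and the x axis of track, either way round below 0.2 rad and angle between the z axis of module_center and the z axis of track, either way round below 0.1 rad and x of module_nose in the frame of track below 0.04 m), for 0.1 s.
2. the module presses on the stop gate with more than 3 N (z of module_center in the frame of track between 0.018 and 0.026 m and y of module_center in the frame of track between -0.009 and 0.009 m and angle between the x axis of module_center and the x axis of track, either way round below 0.2 rad and angle between the z axis of module_center and the z axis of track, either way round below 0.1 rad and contact force between module and gate above 3 N and x of module_nose in the frame of track above 0.066 m), for 0.1 s.
At the end, for the whole second after the job is handed in: The module rests flat in the chute (within 4 mm of the floor, 0.1 rad), nose downhill under the bridge, still touching the stop gate (more than 0.3 N), at rest and let go (z of module_center in the frame of track between 0.018 and 0.026 m and y of module_center in the frame of track between -0.009 and 0.009 m and angle between the x axis of module_center and the x axis of track, either way round below 0.2 rad and angle between the z axis of module_center and the z axis of track, either way round below 0.1 rad and contact force between module and gate above 0.3 N and x of module_nose in the frame of track above 0.066 m and linear speed of module below 0.01 m/s).
It fails at once if the stop gate was loaded with more than 15 N (contact force between anything else and gate above 15 N).
It fails at once if a bystander was moved by more than 20 mm (distance of any of block, core, driver, bracket from where it was at the start of the episode above 0.02 m).
It also fails if it takes over 72 s, if anything falls off the work surface, if the arm or the gripper's body presses on something with over 40 N, if the wrist force passes 120 N, or if a joint passes its speed limit or range.

ROBOT

A 7-joint arm with a two-finger parallel gripper is mounted at the origin on the work surface. World frame = base frame: x ahead of the robot, y to its left, z up, the work surface at z = 0. Lengths are in m, angles in rad, forces in N, time in s.
With the tool pointing down it reaches from about 0.4 to 0.85 m from the base axis. Payload 10.4 kg.
Tool frame: the origin (TCP) lies at the very end of the fingers, on their centre line; the grasp point (between the pads) lies 19 mm behind it; z points along the fingers, y is the direction in which the jaws open and shut (so a half turn about z gives the same grasp; the last joint's range is limited). The gripper opens to 87 mm and grips with 3 to 60 N. Pads are 19 mm wide; open, the fingers measure 117 mm over their backs; the gripper's body (75 mm by 190 mm) begins 51 mm behind the grasp point.
Start: joints at [-1.365, 0.332, -0.065, 1.46, 0.022, 1.35, -0.088], TCP at [0.142, 0.609, 0.223] pointing down, gripper open.
Joint ranges: [-2.6, 2.6], [-0.5, 2.12], [-1.47, 1.34], [0.16, 2.42], [-1.27, 4.41], [0.06, 2.06], [-2.6, 2.6]. Speed limits (rad/s): [2.22, 2.22, 2.79, 2.79, 3.14, 3.14, 3.14].

INTERFACE

Orientations are given as a unit quaternion [x, y, z, w].
In Python, from bench import read_state, imaging, r gives the robot as it stands. The module is installed in compiled form; this text tells all that it offers.
- The arm moves only by the tool move_arm, never from a script. Its argument "series" is a list of rows, each a list of 4 numbers: the shift along the tool's x, y, z in m, then the turn about the tool's z in rad. In form: [[x, y, z, roll], ...]. A call has 1 to 20 rows; each row is the pose to reach, as a shift and turn from the pose commanded when the call began, along the tool's axes at that moment; what a row does not reach only later rows make up. A row lasts 1/10 s, in which the tool goes at most 50 mm and 8.59 degrees, less where a joint would pass 70% of its speed; a pose out of reach is approached as far as the arm can. A call with a gripper value outside its range is refused whole. "claw" is the gripper's target within -1 to 1 (fully open at 1, half-way at 0, shut at -1), set as the call begins (left out, the last holds). The fingers move at their own pace and stop on an object; "newtons" is the grip in N (left out, the last holds). Time passes only in rows, so rows that repeat a pose let the fingers close. It gives the time, the measured TCP pose, the force and the opening at its end, in the units of the state.
- read_state(): the state, without advancing time (a new reading comes with each control period).
- imaging.camera(name): name is "side" or "top"; returns (picture, depth): 400x640x3 uint8, red, green, blue; 400x640 float32, m along the optical axis (not along the pixel's ray), 0 where there is no reading.
- imaging.get_calibration(name): a dict with "camera_matrix" (3x3 intrinsics, pixels), "R" (3x3) and "t" (3): a world point X has camera coordinates R X + t. Camera axes: x right, y down, z forward; pixel columns grow to the right and rows downward; lengths in m; the calibration is good to about 2 mm. A picture is of the moment at which its call begins. get_calibration takes no time and is no camera call.
- r.close_job(): hands the job in, once; it reports no verdict.
The state is a dict: "time": time; "joint_positions": joint angles; "joint_vel": joint speeds; "joint_torque": joint torques, N m; "ee_pos": TCP position; "eef_rot": TCP orientation; "ft_force": force on the tool from outside, world axes, zero at the start; "torque": the same for the moment, N m; "width": finger opening in m.
Only numpy, scipy, OpenCV 4.12 (cv2) and the standard library are available. Lean on these libraries where they do the work, as an engineer would, in place of code of your own. Each camera call takes 0.05 s, during which the arm holds its last target.

## Working session

There is one attempt and no reset: what is moved stays moved. The work goes in short steps, Python scripts to look and compute and a tool call to move; the robot and the scene stay as the last step left them, time stands still between calls to the robot, and variables do not carry over. Pictures are saved under pics/ and viewed, and the job is handed in when it is done.

Besides the shell and the picture viewer there is one more tool, called after ">>>" as name([rows], argument=value, ...), one row to a line, values as JSON. move_arm: Moves the arm, as the interface text tells. Its arguments: {"type":"object","properties":{"series":{"type":"array","items":{"type":"array","items":{"type":"number"}}},"claw":{"type":"number"},"newtons":{"type":"number"}},"required":["series"]}

```bash
mkdir -p pics; ls
python3 - <<'E'
from bench import read_state, imaging, r
import cv2,numpy as np
s=read_state(); print(s)
for n in("top","side"):
    p,d=imaging.camera(n); np.savez("pics/%s0.npz"%n,p=p,d=d)
    c=imaging.get_calibration(n); print(n,c)
    cv2.imwrite("pics/%s0.png"%n,p[:,:,::-1])
E
```

```text
pics
{'time': 0.0, 'joint_positions': array([-1.36459833,  0.33286921, -0.0646735 ,  1.46097325,  0.02160415,
        1.34988411, -0.08851115]), 'joint_vel': array([-0.00014135,  0.00122178,  0.00113667, -0.00068221, -0.00111982,
        0.00065683,  0.00133389]), 'joint_torque': array([-7.19592254e-05, -6.23272991e+01,  2.42197764e-02, -3.89884257e+01,
       -6.14854437e-02,  4.01653675e-02,  1.59179040e-04]), 'ee_pos': array([0.14168762, 0.60832048, 0.22174029]), 'eef_rot': array([ 1.14156376e-01,  9.93462533e-01, -7.18013607e-04, -4.21475488e-05]), 'ft_force': array([ 1.06336987,  0.54873265, -0.80189764]), 'torque': array([-0.02944837,  0.00201277,  0.01861361]), 'width': 0.08674568518580135}
top {'camera_matrix': array([[414.13094708,   0.        , 321.67584452],
       [  0.        , 414.13094708, 196.48792877],
       [  0.        ,   0.        ,   1.        ]]), 'R': array([[-0.00399147, -0.99975245, -0.02188858],
       [-0.99961352,  0.0045912 , -0.02741764],
       [ 0.02751135,  0.02177068, -0.99938439]]), 't': array([-4.27620474e-04,  5.26787073e-01,  1.20855399e+00])}
side {'camera_matrix': array([[480.48447678,   0.        , 319.30755823],
       [  0.        , 480.48447678, 195.90706766],
       [  0.        ,   0.        ,   1.        ]]), 'R': array([[ 0.95414759, -0.29898678,  0.01446645],
       [-0.21110877, -0.70639415, -0.67560373],
       [ 0.2122156 ,  0.64157167, -0.73712301]]), 't': array([-0.5246846 ,  0.16106794,  1.10196668])}
```

View pics/top0.png

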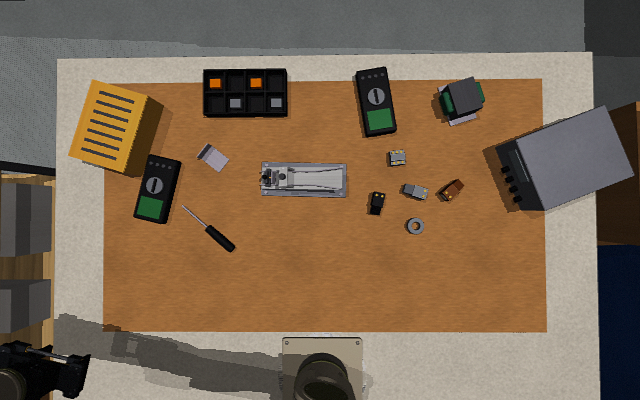

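View pics/side0.png

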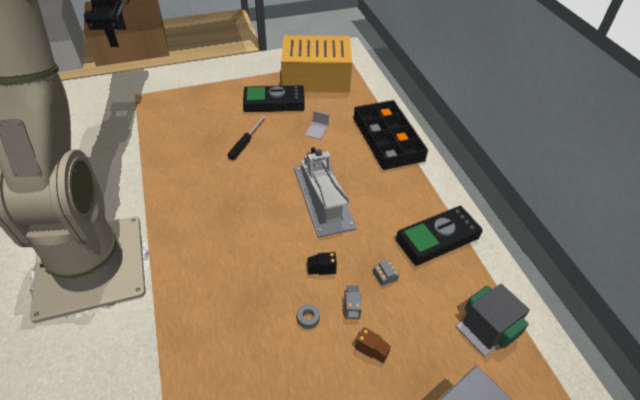

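Overview: in the top view the candidates are the long grey part (415,191), black look-alike (377,203), brown look-alike (452,190), square grey block (397,158) and ring core (415,226). The grey long part fits the description. The chute spans (262–346, 180), with its flared end on the right. I'll check this in a close crop.

Run:
```python
import cv2,numpy as np
t=np.load("pics/top0.npz")["p"];s=np.load("pics/side0.npz")["p"]
def crop(im,x0,y0,w,h,k):return cv2.resize(im[y0:y0+h,x0:x0+w,::-1],None,fx=k,fy=k,interpolation=cv2.INTER_CUBIC)
a=crop(t,360,145,110,95,7)
cv2.imwrite("pics/c1.png",a[:600,:800])
cv2.imwrite("pics/c2.png",crop(s,290,240,110,75,7))
cv2.imwrite("pics/c3.png",crop(t,250,155,105,50,7))
cv2.imwrite("pics/c4.png",crop(s,285,140,80,100,6))
```

```text
(no output)
```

View pics/c1.png

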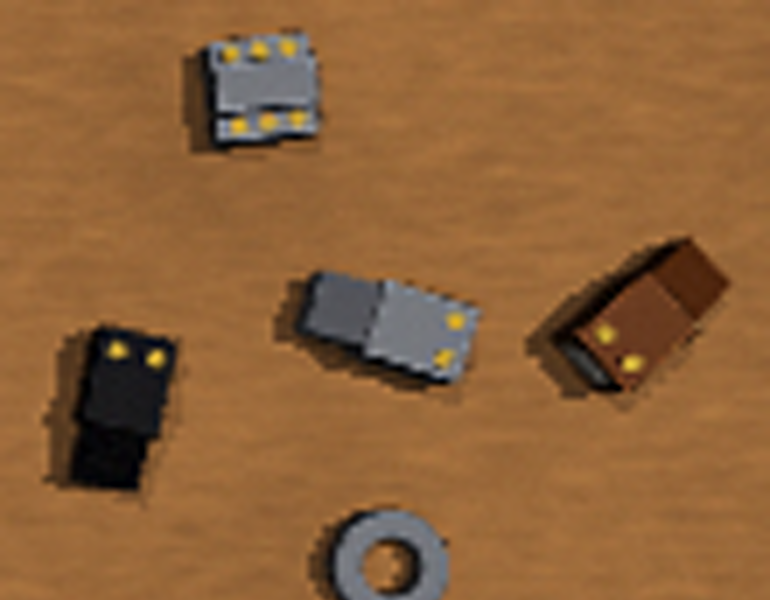

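View pics/c2.png

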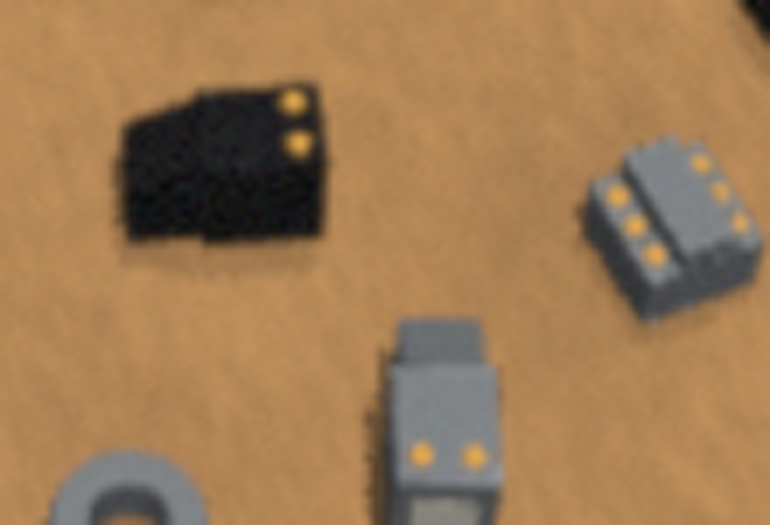

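View pics/c3.png

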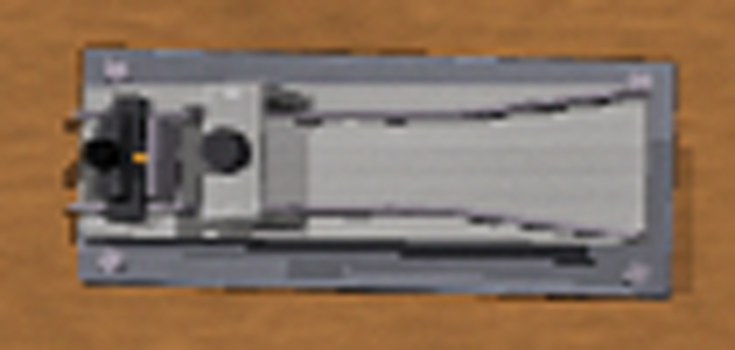

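View pics/c4.png

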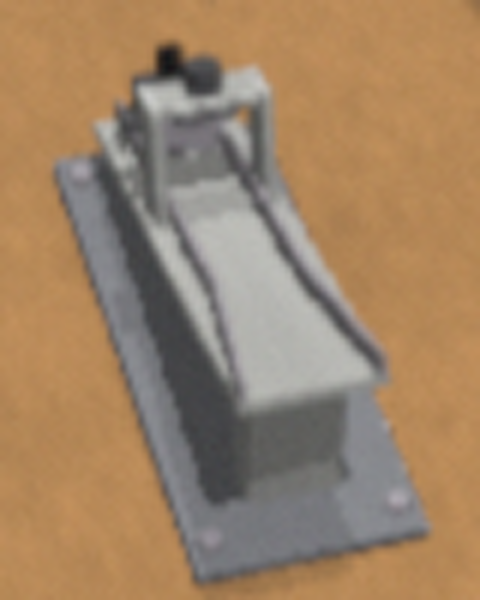

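The crop confirms the choice. The grey long part at top (415,191) has two gold dots at its tail (right) and a darker sloped nose at the left, pointing to +y. The chute's wide end is at right, with the gate and bridge at left, so downhill is about +y.

```bash
cat > h.py <<'E'
import cv2,numpy as np
from bench import read_state, imaging, r
def cloud(n,d):
    c=imaging.get_calibration(n);K=c["camera_matrix"];v,u=np.mgrid[0:400,0:640]
    P=np.stack([(u-K[0,2])/K[0,0]*d,(v-K[1,2])/K[1,1]*d,d],-1)
    return (P-c["t"])@c["R"]
def ray(n,u,v,z):
    c=imaging.get_calibration(n);K=c["camera_matrix"]
    q=c["R"].T@np.linalg.solve(K,[u,v,1.]);o=-c["R"].T@c["t"]
    return o+q*(z-o[2])/q[2]
E
python3 - <<'E'
from h import *
for n in("top","side"):
    z=np.load("pics/%s0.npz"%n);p,d=z["p"],z["d"];W=cloud(n,d)
    C=ray("top",415,191,.04)
    near=(np.linalg.norm(W[...,:2]-C[:2],axis=-1)<.055)&(d>0)
    print(n,"C",C.round(4),"bench z",np.median(W[near&(W[...,2]<.015)][:,2]))
    hi=near&(W[...,2]>.0405); pts=W[hi]
    print(" top z",np.median(pts[:,2]),len(pts))
    (c,wh,a)=cv2.minAreaRect(pts[:,:2].astype(np.float32)); print(" blk rect",c,wh,a)
    al=near&(W[...,2]>.026); q=W[al][:,:2]; m=q.mean(0);e=np.linalg.svd(q-m,full_matrices=False)[2][0]
    print(" all mean",m,"ang",np.degrees(np.arctan2(e[1],e[0])),"rect",cv2.minAreaRect(q.astype(np.float32)))
    # chute floor
    T=ray("top",305,180,.05)
    reg=(abs(W[...,0]-T[0])<.015)&(abs(W[...,1]-(T[1]-.03))<.05)&(d>0)
    q=W[reg];
    A=np.c_[q[:,:2],np.ones(len(q))];ok=np.ones(len(q),bool)
    for i in range(8):
        co=np.linalg.lstsq(A[ok],q[ok,2],rcond=None)[0];rs=q[:,2]-A@co;ok=abs(rs)<.0025
    print(" floor",co,"tilt",np.degrees(np.arctan(np.hypot(*co[:2]))),"yaw downhill",np.degrees(np.arctan2(-co[1],-co[0])),ok.sum(),len(q),"T",T)
t=np.load("pics/top0.npz")["d"]
W=cloud("top",t)
np.set_printoptions(linewidth=250,precision=3,suppress=True)
for v in range(160,202,2): print(v,(W[v,255:352:5,2]*1000).round().astype(int))
E
```

```text
top C [ 0.5403 -0.2689  0.04  ] bench z 0.0012102455838094992
 top z 0.044124064209107194 191
 blk rect (0.5401147603988647, -0.27334001660346985) (0.056687191128730774, 0.03191385790705681) 72.40438079833984
 all mean [ 0.54054713 -0.27054136] ang -108.42602712057736 rect ((0.5412454605102539, -0.2697747051715851), (0.06416784971952438, 0.03191385790705681), 72.40438079833984)
 floor [-0.0089887  -0.26595898  0.08158386] tilt 14.90168046219627 yaw downhill 88.06429268852713 277 381 T [0.5726294  0.04352844 0.05      ]
side C [ 0.5403 -0.2689  0.04  ] bench z 0.0019768899325850703
 top z 0.04485066642075253 311
 blk rect (0.5371255278587341, -0.27753767371177673) (0.052970971912145615, 0.031497057527303696) 70.3658676147461
 all mean [ 0.53611268 -0.27909678] ang -108.65394068394554 rect ((0.5388807654380798, -0.27138954401016235), (0.06735032796859741, 0.03200192376971245), 71.90145874023438)
 floor [ 0.00538529 -0.26816701  0.07432369] tilt 15.014533247154276 yaw downhill 91.15045092347678 248 308 T [0.5726294  0.04352844 0.05      ]
160 [-1 -4 -3 -1 -1 -2  2  6  0 -1  2 -1  0  5 -
[... 857 characters left out ...]
6  62  61  64  74  72  80  82  87  92   7  -1]
184 [  2  37  46  51  52 108 109  64  62  69  79  75  75  77  79  83  86  88   6  -1]
186 [  1   0  33  52  39 102 107  81  53  60  62  68  71  78  91  81  89  93   8   6]
188 [  0   0  35  40  43  46  47  53  59  59  62  70  69  76  80  85  96 100   8   2]
190 [ 6  0 12 10 11  7  9  5 10  7  4  5  8  7  8  4  5 12  9 -2]
192 [ 3 -1 12  8  5  6  8 14 10  9  9  6  8  6  8 12 12 11  9  6]
194 [ 1 -2 10 12 10  9  7 12  6  8  8 13  5 10 10  8  6 10  6  2]
196 [ 2  2  0  1  0  0  3 -1  1 12  7  9  4  9  5  9  9 11  6  2]
198 [ 2  0  0 -1  0  4  0  2  3  0  5  1  1  1  1  1  1  4 -1  1]
200 [-1  0  3  4 -1  1 -2  1  4  0  2  0  1 -1  2  3  0 -1  1  1]
```

Run:
```python
from h import *
np.set_printoptions(precision=4,suppress=True)
f=lambda u,v,z: ray("top",250+u/7,155+v/7,z)[:2]   # crop px
g=lambda u,v,z: ray("top",250+(u+.5)/7-.5,155+(v+.5)/7-.5,z)[:2]
c=[g(83,48,.008),g(675,62,.008),g(78,285,.008),g(668,297,.008)]
print("plate",c,"centre",np.mean(c,0)); 
for a,b in((0,1),(2,3)):
    e=c[a]-c[b];print("yaw",np.degrees(np.arctan2(e[1],e[0])))
print("end mid",g(645,166,.0915))
# walls: top edges at wall height 
for u,z in((320,.065),(400,.073),(450,.078)):
    print("walls",u,g(u,118-(0 if u<430 else 2),z+.01),g(u,211,z+.01))
# robust: gray depth floor z along y
W=cloud("top",np.load("pics/top0.npz")["d"])
m=(abs(W[...,0]-.573)<.014)&(W[...,1]>-.06)&(W[...,1]<.03)&(W[...,2]>.045)&(W[...,2]<.105)
k=np.polyfit(W[m][:,1],W[m][:,2],1);print("z=",k, "at y=-.0,-.06",np.polyval(k,[0,-.06]))
Ws=cloud("side",np.load("pics/side0.npz")["d"])
m=(abs(Ws[...,0]-.573)<.014)&(Ws[...,1]>-.06)&(Ws[...,1]<.03)&(Ws[...,2]>.045)&(Ws[...,2]<.105)
k=np.polyfit(Ws[m][:,1],Ws[m][:,2],1);print("side z=",k,np.polyval(k,[0,-.06]))
# side view crop c4 (/6 + (285,140)): upper end floor corners, plate corners
s=lambda u,v,z: ray("side",285+(u+.5)/6-.5,140+(v+.5)/6-.5,z)[:2]
print("side plate",s(55,165,.008),s(195,580,.008),s(428,528,.008))
print("side end corners",s(240,410,.0915),s(385,378,.0915))
```

```text
plate [array([0.631 , 0.1747]), array([ 0.6235, -0.0745]), array([0.5311, 0.1768]), array([ 0.5249, -0.0711])] centre [0.5777 0.0515]
yaw 88.27684315821695
yaw 88.57163939537534
end mid [ 0.574  -0.0595]
walls 320 [0.595  0.0689] [0.558 0.069]
walls 400 [0.5941 0.0367] [0.5574 0.0368]
walls 450 [0.5943 0.0168] [0.557  0.0169]
z= [-0.2601  0.0766] at y=-.0,-.06 [0.0766 0.0922]
side z= [-0.0447  0.0753] [0.0753 0.078 ]
side plate [0.5307 0.1739] [ 0.5212 -0.0732] [ 0.6204 -0.0751]
side end corners [ 0.5422 -0.0608] [ 0.6014 -0.0613]
```

```bash
cat >> h.py <<'E'
from scipy.spatial.transform import Rotation as Ro
def go(xyz,ydeg=None):
    s=read_state();R=Ro.from_quat(s["eef_rot"]).as_matrix()
    d=R.T@(np.array(xyz)-s["ee_pos"]);y=np.degrees(np.arctan2(R[1,1],R[0,1]))
    roll=0 if ydeg is None else -np.radians((ydeg-y+180)%360-180)
    print("shift",d.round(4),"roll",round(roll,4),"now",s["ee_pos"].round(4),"tool y deg",y.round(2),"j",s["joint_positions"].round(2),"f",s["ft_force"].round(2),"w",round(s["width"],4),"t",s["time"])
E
python3 -c "
from h import *
go([.45,.30,.22],-17.8);go([.5376,-.278,.12],-17.8)"
```

```text
shift [-0.3702 -0.2304  0.0022] roll 1.6527 now [0.1417 0.6084 0.2219] tool y deg 76.89 j [-1.36  0.33 -0.06  1.46  0.02  1.35 -0.09] f [-0.16  1.01 -0.29] w 0.0871 t 0.1
shift [-0.5866 -0.7734  0.1028] roll 1.6527 now [0.1417 0.6084 0.2219] tool y deg 76.89 j [-1.36  0.33 -0.06  1.46  0.02  1.35 -0.09] f [-0.16  1.01 -0.29] w 0.0871 t 0.1
```

>>> move_arm([
  [-0.37, -0.23, 0, 0.8],
  [-0.37, -0.23, 0, 0.8],
  [-0.37, -0.23, 0, 0.8],
  [-0.37, -0.23, 0, 0.8],
  [-0.37, -0.23, 0, 0.8],
  [-0.37, -0.23, 0, 0.8],
  [-0.37, -0.23, 0, 0.8],
  [-0.37, -0.23, 0, 0.8],
  [-0.587, -0.773, 0, 1.653],
  [-0.587, -0.773, 0, 1.653],
  [-0.587, -0.773, 0, 1.653],
  [-0.587, -0.773, 0, 1.653],
  [-0.587, -0.773, 0, 1.653],
  [-0.587, -0.773, 0, 1.653],
  [-0.587, -0.773, 0, 1.653],
  [-0.587, -0.773, 0, 1.653],
  [-0.587, -0.773, 0.05, 1.653],
  [-0.587, -0.773, 0.08, 1.653],
  [-0.587, -0.773, 0.1, 1.653],
  [-0.587, -0.773, 0.1, 1.653],
], claw=1)

```text
time: 2.1
ee_pos: [0.5324, -0.2468, 0.1406]
eef_rot: [0.808, 0.589, 0.0, 0.0]
ft_force: [1.3, 1.5, 0.2]
width: 0.0871
```

```bash
python3 -c "
from h import *
go([.5376,-.278,.017],-17.8)
for n in ('top','side'):
    p,d=imaging.camera(n);cv2.imwrite('pics/%s1.png'%n,p[:,:,::-1])
    np.savez('pics/%s1.npz'%n,p=p,d=d)
go([.5376,-.278,.017],-17.8)
a=cv2.imread('pics/side1.png')[200:330,270:420];cv2.imwrite('pics/s1c.png',cv2.resize(a,None,fx=4.5,fy=4.5))
"
```

```text
shift [-0.0281  0.0144  0.1236] roll 0.0003 now [ 0.5324 -0.2468  0.1406] tool y deg -17.78 j [-0.27  0.38  0.77  1.71 -0.28  1.17  0.27] f [1.27 1.49 0.19] w 0.0871 t 2.1
shift [-0.0222  0.0176  0.1203] roll -0.0079 now [ 0.5287 -0.2511  0.1373] tool y deg -18.25 j [-0.26  0.38  0.78  1.71 -0.28  1.17  0.27] f [-0.93  0.66  0.61] w 0.0871 t 2.2
```

View pics/s1c.png

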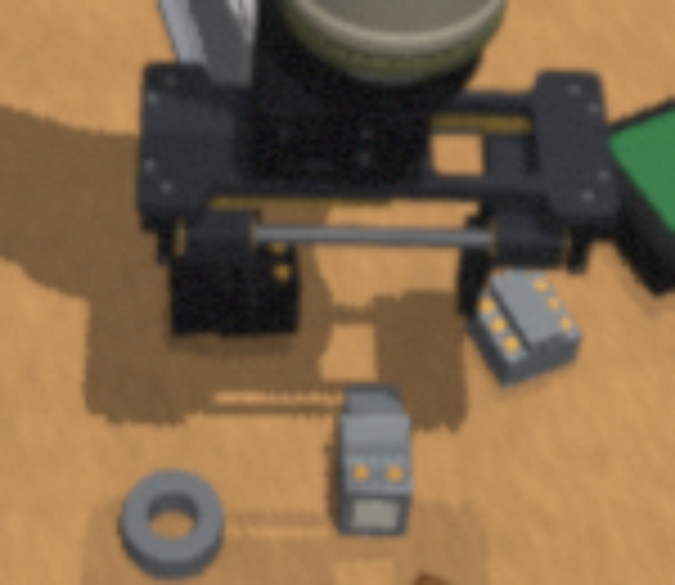

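The side view shows the gripper open and above the module. The module's tail faces the camera at crop (372,510), and there is clear room on both sides. The arm was still settling, so I'll hold a moment.

>>> move_arm([
  [0, 0, 0, 0],
  [0, 0, 0, 0],
  [0, 0, 0, 0],
])

```text
time: 2.5
ee_pos: [0.5329, -0.2437, 0.1424]
eef_rot: [0.807, 0.59, 0.001, 0.0]
ft_force: [0.1, 0.1, 0.2]
width: 0.0874
```

```bash
python3 -c "
from h import *
go([.5376,-.278,.017],-17.8)"
```

```text
shift [-0.0315  0.0147  0.1254] roll 0.002 now [ 0.5329 -0.2437  0.1424] tool y deg -17.68 j [-0.27  0.37  0.77  1.71 -0.28  1.18  0.27] f [0.13 0.12 0.18] w 0.0874 t 2.5
```

>>> move_arm([
  [-0.031, 0.015, 0.02, 0],
  [-0.031, 0.015, 0.04, 0],
  [-0.031, 0.015, 0.06, 0],
  [-0.031, 0.015, 0.08, 0],
  [-0.031, 0.015, 0.1, 0],
  [-0.031, 0.015, 0.115, 0],
  [-0.031, 0.015, 0.125, 0],
  [-0.031, 0.015, 0.125, 0],
  [-0.031, 0.015, 0.125, 0],
])

```text
time: 3.4
ee_pos: [0.5374, -0.2793, 0.0172]
eef_rot: [0.808, 0.589, 0.0, 0.0]
ft_force: [-0.4, -0.2, 0.4]
width: 0.0871
```

```bash
python3 -c "
from h import *
for n in ('top','side'):
    p,d=imaging.camera(n);cv2.imwrite('pics/%s2.png'%n,p[:,:,::-1])
go([.5376,-.278,.017],-17.8)
a=cv2.imread('pics/side2.png')[240:330,290:400];cv2.imwrite('pics/s2c.png',cv2.resize(a,None,fx=6,fy=6))
"
```

```text
shift [ 0.0015 -0.0004  0.0005] roll -0.0003 now [ 0.5376 -0.2795  0.0175] tool y deg -17.82 j [-0.13  0.57  0.69  1.75 -0.43  0.98  0.41] f [-0.38 -0.07  0.42] w 0.0872 t 3.5
```

View pics/s2c.png

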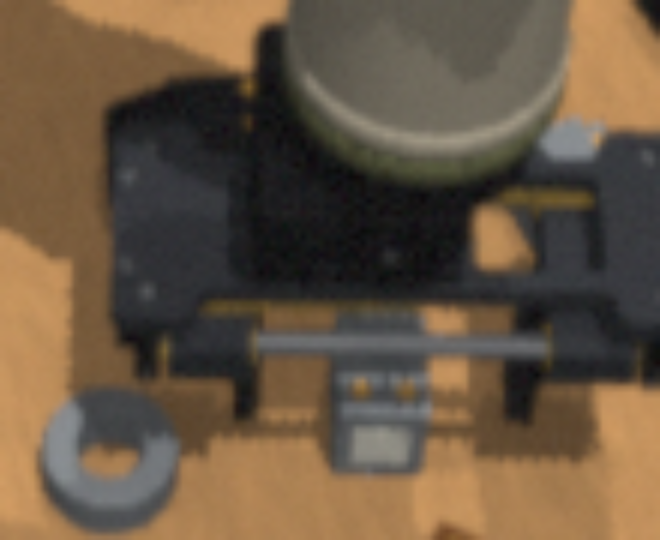

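The fingers at crop x=243 and 520 straddle the module at 380. It's centred, so I'll close and lift.

>>> move_arm([
  [0, 0, 0, 0],
  [0, 0, 0, 0],
  [0, 0, 0, 0],
  [0, 0, 0, 0],
  [0, 0, 0, 0],
  [0, 0, 0, 0],
  [0, 0, 0, 0],
  [0, 0, 0, 0],
  [0, 0, 0, 0],
  [0, 0, 0, 0],
], claw=-1, newtons=15)

```text
time: 4.5
ee_pos: [0.5369, -0.2793, 0.0165]
eef_rot: [0.808, 0.589, 0.0, -0.0]
ft_force: [-0.9, 0.6, 0.4]
width: 0.0319
```

>>> move_arm([
  [0, 0, -0.02, 0],
  [0, 0, -0.05, 0],
  [0, 0, -0.08, 0],
  [0, 0, -0.11, 0],
  [0, 0, -0.14, 0],
  [0, 0, -0.14, 0],
  [0, 0, -0.14, 0],
])

```text
time: 5.2
ee_pos: [0.537, -0.2792, 0.1565]
eef_rot: [0.808, 0.589, 0.0, 0.0]
ft_force: [-0.7, 0.5, -2.5]
width: 0.0314
```

```bash
python3 -c "
from h import *
for n in ('top','side'):
    p,d=imaging.camera(n);cv2.imwrite('pics/%s3.png'%n,p[:,:,::-1])
go([.5743,-.018,.16],-1.8)
a=cv2.imread('pics/side3.png')[200:300,280:400];cv2.imwrite('pics/s3c.png',cv2.resize(a,None,fx=6,fy=6))
"
```

```text
shift [ 0.2599 -0.0436 -0.0046] roll -0.2794 now [ 0.5363 -0.2788  0.1552] tool y deg -17.81 j [-0.21  0.41  0.78  1.64 -0.3   1.22  0.33] f [-0.02 -0.64 -1.63] w 0.032 t 5.3
```

View pics/s3c.png

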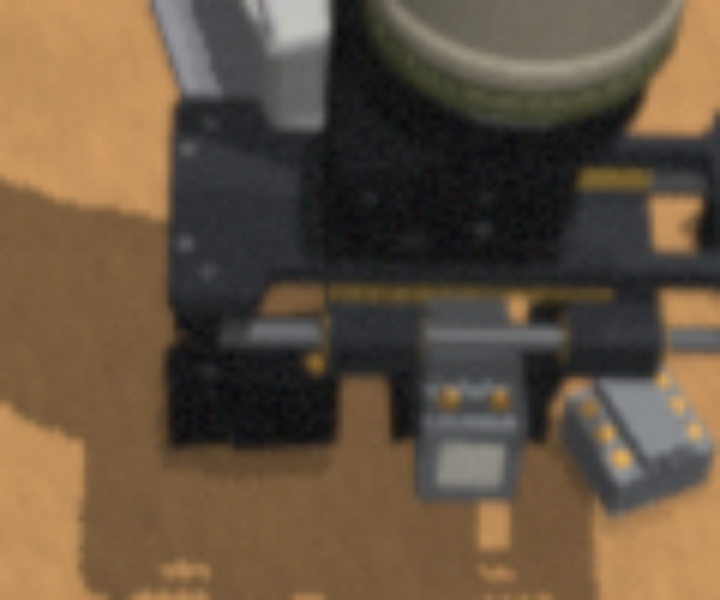

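The module is held level and clear of the neighbours, tail toward the camera at crop (470,460). Now over the load end.

```bash
python3 -c "
from h import *
go([.5741,-.0245,.15],-1.8)
"
```

```text
shift [ 0.2537 -0.0418  0.0054] roll -0.2794 now [ 0.5363 -0.2788  0.1552] tool y deg -17.81 j [-0.21  0.41  0.78  1.64 -0.3   1.22  0.33] f [-0.02 -0.64 -1.63] w 0.032 t 5.3
```

>>> move_arm([
  [0.03, -0.005, 0, -0.03],
  [0.07, -0.012, 0, -0.08],
  [0.11, -0.018, 0, -0.13],
  [0.15, -0.025, 0, -0.18],
  [0.19, -0.032, 0, -0.23],
  [0.23, -0.038, 0, -0.28],
  [0.254, -0.042, 0.005, -0.28],
  [0.254, -0.042, 0.005, -0.28],
  [0.254, -0.042, 0.005, -0.28],
  [0.254, -0.042, 0.005, -0.28],
  [0.254, -0.042, 0.005, -0.28],
  [0.254, -0.042, 0.005, -0.28],
])

```text
time: 6.5
ee_pos: [0.5745, -0.0257, 0.1516]
eef_rot: [0.719, 0.695, -0.0, 0.0]
ft_force: [0.4, -1.2, -1.3]
width: 0.0318
```

```bash
python3 -c "
from h import *
for n in ('top','side'):
    p,d=imaging.camera(n);cv2.imwrite('pics/%s4.png'%n,p[:,:,::-1])
go([.5741,-.0245,.11],-1.8)
a=cv2.imread('pics/side4.png')[120:250,270:400];cv2.imwrite('pics/s4c.png',cv2.resize(a,None,fx=4.6,fy=4.6))
"
```

```text
shift [ 0.0007 -0.0005  0.0416] roll -0.0005 now [ 0.5746 -0.0252  0.1516] tool y deg -1.83 j [-0.58  0.31  0.65  1.72 -0.2   1.18  0.1 ] f [-0.69 -0.42 -2.64] w 0.0322 t 6.6
```

View pics/s4c.png

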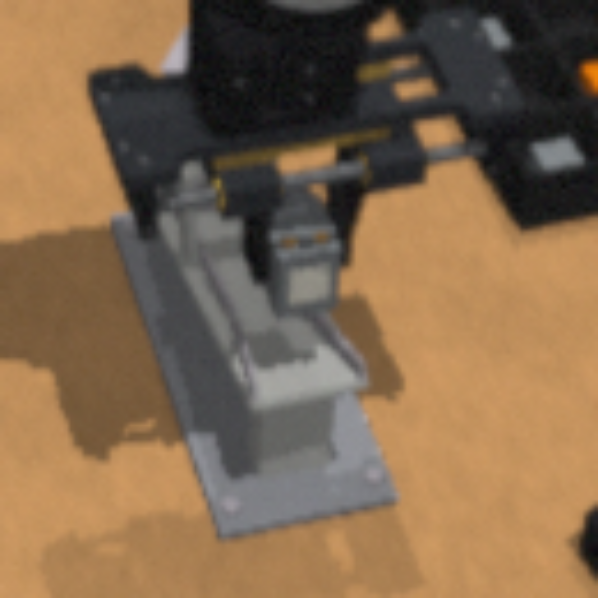

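The module hangs in line over the flared end, with its tail at crop (308,285) between the walls. Lowering to just above contact.

>>> move_arm([
  [0, 0, 0.01, 0],
  [0, 0, 0.02, 0],
  [0, 0, 0.03, 0],
  [0, 0, 0.038, 0],
  [0, 0, 0.041, 0],
  [0, 0, 0.041, 0],
  [0, 0, 0.041, 0],
])

```text
time: 7.3
ee_pos: [0.5748, -0.0247, 0.1108]
eef_rot: [0.718, 0.696, 0.0, 0.0]
ft_force: [0.4, -0.2, -1.6]
width: 0.0321
```

>>> move_arm([
  [0, 0, 0.001, 0],
  [0, 0, 0.002, 0],
  [0, 0, 0.003, 0],
  [0, 0, 0.003, 0],
], newtons=8)

```text
time: 7.7
ee_pos: [0.5746, -0.0246, 0.1075]
eef_rot: [0.718, 0.696, 0.0, -0.0]
ft_force: [-0.2, -0.1, -2.5]
width: 0.0319
```

>>> move_arm([
  [0, 0, 0.001, 0],
  [0, 0, 0.002, 0],
  [0, 0, 0.003, 0],
  [0, 0, 0.003, 0],
])

```text
time: 8.1
ee_pos: [0.5746, -0.0245, 0.1046]
eef_rot: [0.718, 0.696, 0.0, -0.0]
ft_force: [-0.1, 0.5, 0.5]
width: 0.0315
```

Contact at about z=0.105, as predicted. I'll set a light grip and let it pivot onto the floor.

>>> move_arm([
  [0, 0, 0, 0],
  [0, 0, 0.001, 0],
  [0, 0, 0.002, 0],
  [0, 0, 0.003, 0],
  [0, 0, 0.003, 0],
], newtons=3)

```text
time: 8.6
ee_pos: [0.5747, -0.0243, 0.1015]
eef_rot: [0.718, 0.696, 0.0, -0.0]
ft_force: [0.6, 2.6, 1.0]
width: 0.032
```

>>> move_arm([
  [0, 0, 0.001, 0],
  [0, 0, 0.002, 0],
  [0, 0, 0.003, 0],
  [0, 0, 0.003, 0],
])

```text
time: 9.0
ee_pos: [0.5747, -0.0247, 0.0984]
eef_rot: [0.718, 0.696, -0.0, 0.0]
ft_force: [0.4, 1.9, -0.8]
width: 0.0326
```

```bash
python3 -c "
from h import *
for n in ('top','side'):
    p,d=imaging.camera(n);cv2.imwrite('pics/%s5.png'%n,p[:,:,::-1])
go([.5741,-.0245,.11],-1.8)
a=cv2.imread('pics/side5.png')[140:230,290:380];cv2.imwrite('pics/s5c.png',cv2.resize(a,None,fx=6.6,fy=6.6))
"
```

```text
shift [ 0.0005 -0.0006 -0.0115] roll 0.0002 now [ 0.5747 -0.025   0.0985] tool y deg -1.79 j [-0.56  0.37  0.63  1.77 -0.24  1.08  0.13] f [-0.02  1.61  0.37] w 0.0325 t 9.1
```

View pics/s5c.png

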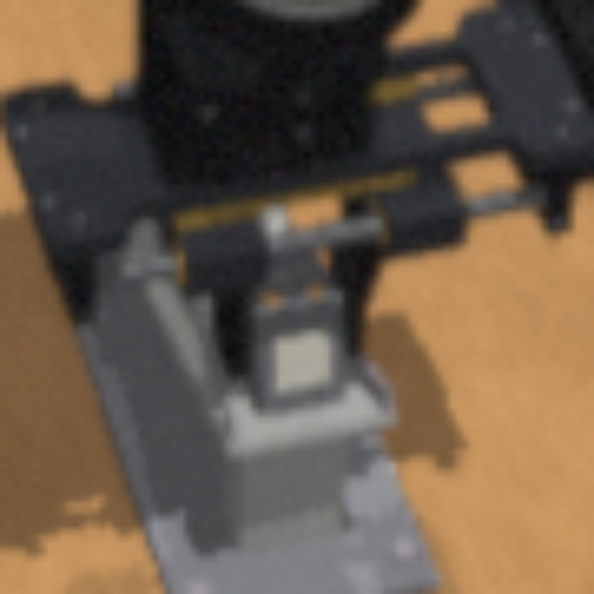

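The module's tail is down on the floor at crop (305,405), central between the walls. Releasing and lifting.

>>> move_arm([
  [0, 0, 0, 0],
  [0, 0, 0, 0],
  [0, 0, 0, 0],
  [0, 0, 0, 0],
  [0, 0, -0.02, 0],
  [0, 0, -0.05, 0],
  [0, 0, -0.08, 0],
  [-0.03, 0, -0.1, 0],
  [-0.07, 0, -0.1, 0],
  [-0.1, 0, -0.1, 0],
  [-0.1, 0, -0.1, 0],
  [-0.1, 0, -0.1, 0],
  [-0.1, 0, -0.1, 0],
], claw=1)

```text
time: 10.4
ee_pos: [0.5717, -0.1232, 0.1983]
eef_rot: [0.717, 0.697, 0.0, -0.0]
ft_force: [0.7, -0.5, 0.3]
width: 0.0874
```

```bash
python3 -c "
from h import *
go([.5741,-.0245,.11],-1.8)
for n in ('top','side'):
    p,d=imaging.camera(n);cv2.imwrite('pics/%s6.png'%n,p[:,:,::-1]);np.savez('pics/%s6.npz'%n,p=p,d=d)
a=cv2.imread('pics/side6.png')[140:240,285:365];b=cv2.imread('pics/top6.png')[160:200,255:350]
cv2.imwrite('pics/s6c.png',cv2.resize(a,None,fx=6,fy=6));cv2.imwrite('pics/t6c.png',cv2.resize(b,None,fx=8,fy=8))
"
```

```text
shift [ 0.0987 -0.0005  0.0884] roll 0.002 now [ 0.5717 -0.1232  0.1983] tool y deg -1.69 j [-0.45  0.3   0.71  1.64 -0.2   1.28  0.27] f [ 0.74 -0.52  0.28] w 0.0874 t 10.4
```

View pics/s6c.png

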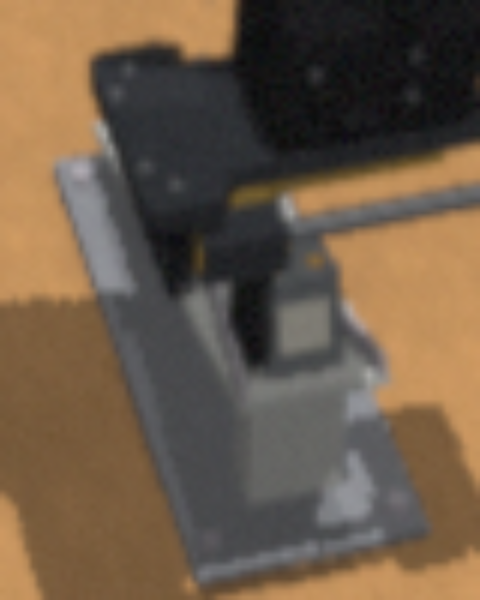

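View pics/t6c.png

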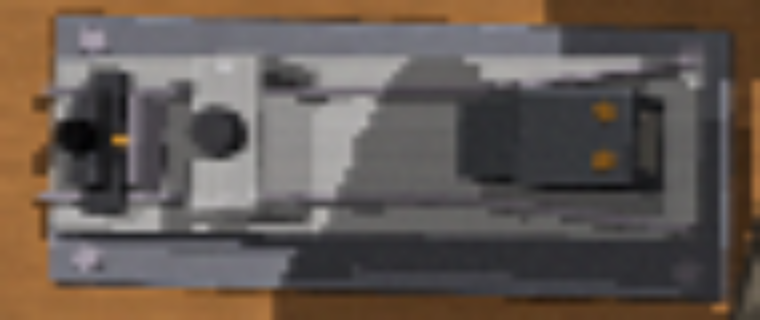

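The module lies in the flared end between the walls (top crop 460–660, 137), nose toward the bridge. Checking flatness from depth, then closing the gripper and going behind the tail.

```bash
cat >> h.py <<'E'
O=np.array([.5764,.051,.061]);dx=np.array([.031,.9995,0]);dx/=np.linalg.norm(dx)
cx=np.cos(np.radians(15));sx=np.sin(np.radians(15))
X=dx*cx-np.array([0,0,sx]);Z=dx*sx+np.array([0,0,cx]);Y=np.cross(Z,X);RT=np.c_[X,Y,Z]
def chute(P): return (P-O)@RT
def modtop(d,xr=(-115,130)):
    q=chute(cloud("top",d)[d>0].reshape(-1,3))*1000
    m=(q[:,0]>xr[0])&(q[:,0]<xr[1])&(abs(q[:,1])<19)&(q[:,2]>28)&(q[:,2]<56)
    return q[m]
E
python3 - <<'E'
from h import *
np.set_printoptions(precision=1,suppress=True)
q=modtop(np.load("pics/top6.npz")["d"],(-115,10))
print(len(q),np.percentile(q,[1,50,99],axis=0))
b=q[(q[:,0]>q[:,0].min()+3)&(q[:,0]<q[:,0].min()+36)]
print(np.polyfit(b[:,0],b[:,2],1),np.polyfit(b[:,1],b[:,2],1),b.mean(0))
E
```

```text
274 [[-103.   -17.    28.3]
 [ -77.2   -1.4   44.2]
 [ -40.    14.    49.2]]
[ 0.  46.7] [-0.1 44.6] [-84.5  -1.7  44.8]
```

>>> move_arm([
  [0.054, -0.001, 0, 0],
  [0.054, -0.001, 0, 0],
  [0.054, -0.001, 0, 0],
  [0.054, -0.001, 0, 0],
  [0.054, -0.001, 0, 0],
  [0.054, -0.001, 0, 0],
  [0.054, -0.001, 0, 0],
], claw=-1, newtons=20)

```text
time: 11.2
ee_pos: [0.5721, -0.0713, 0.1985]
eef_rot: [0.718, 0.696, -0.0, 0.0]
ft_force: [-0.5, 1.2, 0.6]
width: 0.0389
```

The module is flat (top 44.8 mm above the floor, slope about 0), with its tail at about x=-102. Descending behind it.

>>> move_arm([
  [0, 0, 0.02, 0],
  [0, 0, 0.04, 0],
  [0, 0, 0.055, 0],
  [0, 0, 0.07, 0],
  [0, 0, 0.08, 0],
  [0, 0, 0.088, 0],
  [0, 0, 0.093, 0],
  [0, 0, 0.095, 0],
  [0, 0, 0.095, 0],
  [0, 0, 0.095, 0],
])

```text
time: 12.2
ee_pos: [0.5725, -0.0706, 0.104]
eef_rot: [0.718, 0.696, 0.0, 0.0]
ft_force: [-0.4, -0.1, 0.0]
width: 0.0002
```

```bash
python3 -c "
from h import *
go([.573,-.061,.1019],-1.8)
print(chute(read_state()['ee_pos'])*1000)
for n in ('side',):
    p,d=imaging.camera(n);cv2.imwrite('pics/%s7.png'%n,p[:,:,::-1])
a=cv2.imread('pics/side7.png')[140:240,285:365]
cv2.imwrite('pics/s7c.png',cv2.resize(a,None,fx=6,fy=6))
print(read_state())
"
```

```text
shift [0.0096 0.0002 0.0021] roll 0.0004 now [ 0.5725 -0.0706  0.104 ] tool y deg -1.78 j [-0.5   0.37  0.66  1.76 -0.25  1.09  0.22] f [-0.41 -0.12  0.03] w 0.0002 t 12.2
[-1.28654458e+02  1.15811368e-01  1.00271828e+01]
{'time': 12.25, 'joint_positions': array([-0.49737033,  0.37109365,  0.65902815,  1.76404675, -0.25325974,
        1.09168838,  0.21545011]), 'joint_vel': array([ 7.74884045e-04,  9.49647220e-05,  6.14771288e-04,  4.88941081e-04,
        8.76922842e-04, -1.23221973e-03, -1.33643415e-03]), 'joint_torque': array([ 5.70657387e-03, -5.01935470e+01,  9.43214893e+00, -3.42490768e+01,
       -4.72781283e-02,  5.31814084e-02,  7.46954283e-04]), 'ee_pos': array([ 0.57252809, -0.07057633,  0.10403093]), 'eef_rot': array([7.17973729e-01, 6.96070076e-01, 3.58351286e-04, 2.10486230e-04]), 'ft_force': array([ 0.68159289,  0.27996371, -0.6210832 ]), 'torque': array([-0.04494885,  0.01352222, -0.04685505]), 'width': 0.00040745678972011113}
```

View pics/s7c.png

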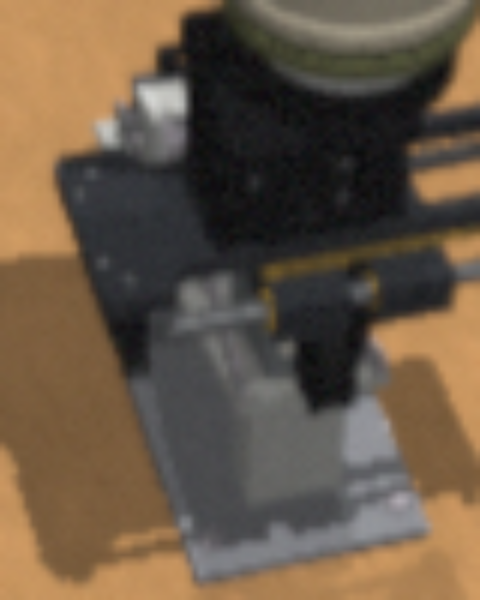

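The closed fingers sit behind the tail, at crop (325,400) over the chute's upper end, with the front at about x=-119, h 12. I'll raise 3 mm and push downhill, first until the nose nears the roller.

>>> move_arm([
  [0, -0.001, -0.003, 0],
  [0.0048, -0.001, -0.0017, 0],
  [0.0097, -0.001, -0.0004, 0],
  [0.0145, -0.001, 0.0009, 0],
  [0.0193, -0.001, 0.0022, 0],
  [0.0241, -0.001, 0.0035, 0],
  [0.029, -0.001, 0.0048, 0],
  [0.0338, -0.001, 0.0061, 0],
  [0.0386, -0.001, 0.0074, 0],
  [0.0434, -0.001, 0.0086, 0],
  [0.0434, -0.001, 0.0086, 0],
])

```text
time: 13.35
ee_pos: [0.5725, -0.0261, 0.0947]
eef_rot: [0.718, 0.696, 0.0, -0.0]
ft_force: [0.3, 0.9, -0.7]
width: 0.0003
```

```bash
python3 -c "
from h import *
s=read_state();print(chute(s['ee_pos'])*1000,s['ft_force'],s['ft_force']@RT)
for n in ('side','top'):
    p,d=imaging.camera(n);cv2.imwrite('pics/%s8.png'%n,p[:,:,::-1])
a=cv2.imread('pics/side8.png')[140:240,285:365]
cv2.imwrite('pics/s8c.png',cv2.resize(a,None,fx=6,fy=6))
"
```

```text
[-83.27514142   1.5191406   12.54193039] [ 0.30648168  0.90181568 -0.72620307] [ 1.06780094 -0.27837754 -0.46570434]
```

View pics/s8c.png

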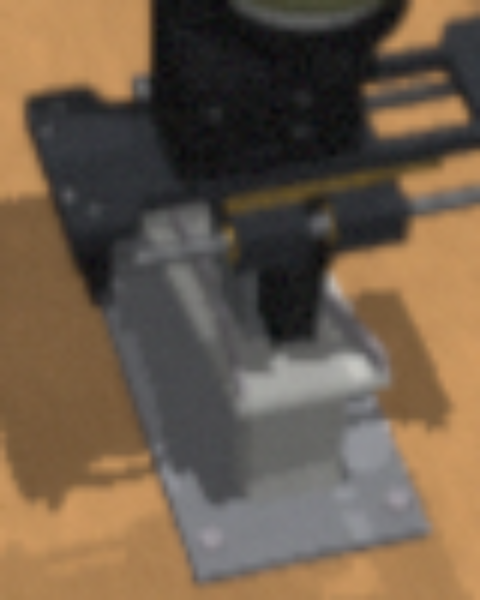

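The fingers are behind the module in the channel and pushing at crop (290,330). Forces are near zero. Continuing 40 mm.

>>> move_arm([
  [0.0048, 0, 0.0013, 0],
  [0.0097, 0, 0.0026, 0],
  [0.0145, 0, 0.0039, 0],
  [0.0193, 0, 0.0052, 0],
  [0.0241, 0, 0.0065, 0],
  [0.029, 0, 0.0078, 0],
  [0.0338, 0, 0.0091, 0],
  [0.0386, 0, 0.0104, 0],
  [0.0386, 0, 0.0104, 0],
])

```text
time: 14.35
ee_pos: [0.5737, 0.0125, 0.0843]
eef_rot: [0.718, 0.696, 0.0, -0.0]
ft_force: [-0.0, 2.1, -0.4]
width: 0.0005
```

```bash
python3 -c "
from h import *
s=read_state();print(chute(s['ee_pos'])*1000,s['ft_force'],s['ft_force']@RT)
for n in ('side','top'):
    p,d=imaging.camera(n);cv2.imwrite('pics/%s9.png'%n,p[:,:,::-1])
    s=read_state();print(s['ft_force']@RT)
a=cv2.imread('pics/side9.png')[140:240,285:365];b=cv2.imread('pics/top9.png')[150:210,255:350]
cv2.imwrite('pics/s9c.png',cv2.resize(a,None,fx=6,fy=6));cv2.imwrite('pics/t9c.png',cv2.resize(b,None,fx=8,fy=8))
"
```

```text
[-43.30586723   1.52767797  12.52126186] [-0.02916434  2.07752998 -0.40993594] [2.11100128 0.093555   0.14124418]
[ 0.27726156  0.86676126 -0.60352164]
[-0.36409522  0.70014301 -0.31015801]
```

View pics/s9c.png

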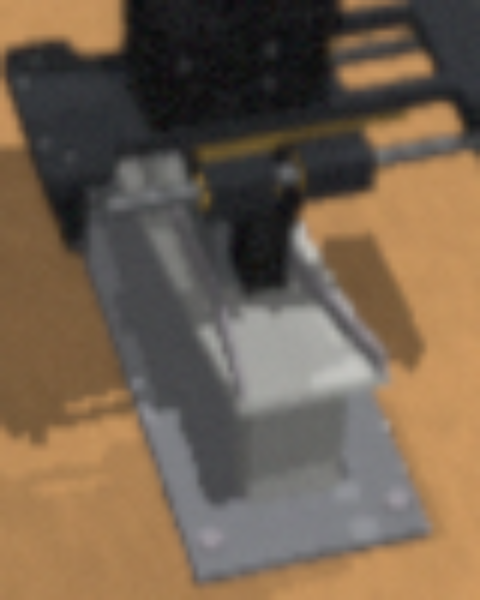

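View pics/t9c.png

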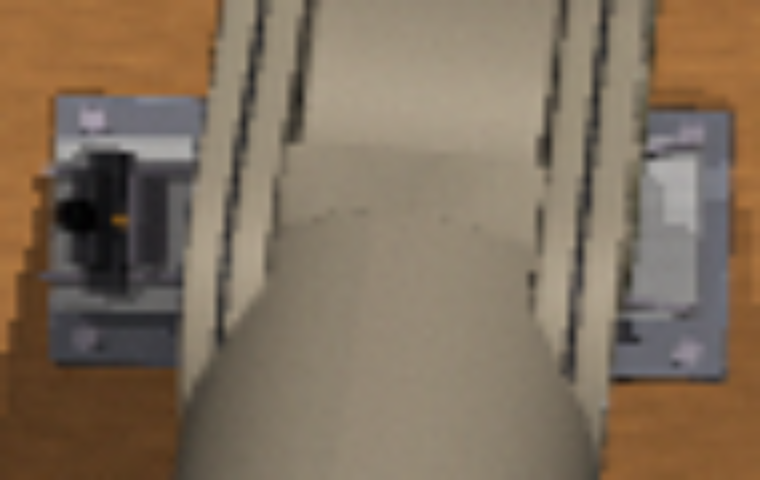

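The tool is in the channel (side crop 265,280) and the arm hides the module from above. Now 1 mm rows into the roller zone, reading force.

>>> move_arm([
  [0.001, 0, 0.0003, 0],
  [0.0019, 0, 0.0005, 0],
  [0.0029, 0, 0.0008, 0],
  [0.0039, 0, 0.001, 0],
  [0.0048, 0, 0.0013, 0],
  [0.0058, 0, 0.0016, 0],
  [0.0068, 0, 0.0018, 0],
  [0.0077, 0, 0.0021, 0],
  [0.0087, 0, 0.0023, 0],
  [0.0097, 0, 0.0026, 0],
])

```text
time: 15.45
ee_pos: [0.574, 0.0212, 0.0819]
eef_rot: [0.718, 0.696, 0.0, -0.0]
ft_force: [-0.7, 0.5, 0.2]
width: 0.0003
```

>>> move_arm([
  [0.001, 0, 0.0003, 0],
  [0.0019, 0, 0.0005, 0],
  [0.0029, 0, 0.0008, 0],
  [0.0039, 0, 0.001, 0],
  [0.0048, 0, 0.0013, 0],
])

```text
time: 15.95
ee_pos: [0.5742, 0.026, 0.0806]
eef_rot: [0.718, 0.696, 0.0, -0.0]
ft_force: [0.6, -0.8, -0.0]
width: 0.0008
```

>>> move_arm([
  [0.001, 0, 0.0003, 0],
  [0.0019, 0, 0.0005, 0],
  [0.0029, 0, 0.0008, 0],
  [0.0039, 0, 0.001, 0],
  [0.0048, 0, 0.0013, 0],
])

```text
time: 16.45
ee_pos: [0.5744, 0.0308, 0.0793]
eef_rot: [0.718, 0.696, 0.0, -0.0]
ft_force: [-0.5, -0.6, -0.2]
width: 0.0004
```

>>> move_arm([
  [0.001, 0, 0.0003, 0],
  [0.0019, 0, 0.0005, 0],
  [0.0029, 0, 0.0008, 0],
  [0.0039, 0, 0.001, 0],
  [0.0048, 0, 0.0013, 0],
])

```text
time: 16.95
ee_pos: [0.5746, 0.0344, 0.0783]
eef_rot: [0.718, 0.696, -0.0, 0.0]
ft_force: [-2.0, -7.0, 4.2]
width: 0.0006
```

```bash
python3 -c "
from h import *
s=read_state();print(chute(s['ee_pos'])*1000,s['ft_force']@RT)
"
```

```text
[-20.58053191   1.31195318  12.34908476] [-7.87086231  1.81131763  2.26594243]
```

Push 7.9 N at nose ≈53 mm: the wedge under the roller has begun. The arm is compliant, about 7 N/mm. Continuing.

>>> move_arm([
  [0.001, 0, 0.0003, 0],
  [0.0019, 0, 0.0005, 0],
  [0.0019, 0, 0.0005, 0],
])

```text
time: 17.25
ee_pos: [0.5748, 0.0349, 0.0781]
eef_rot: [0.719, 0.695, -0.001, 0.001]
ft_force: [-2.6, -8.8, 6.7]
width: 0.0007
```

>>> move_arm([
  [0.001, 0, 0.0003, 0],
  [0.0019, 0, 0.0005, 0],
  [0.0019, 0, 0.0005, 0],
])

```text
time: 17.55
ee_pos: [0.5751, 0.0364, 0.0777]
eef_rot: [0.719, 0.695, -0.001, 0.001]
ft_force: [-1.6, -9.4, 6.2]
width: 0.0003
```

>>> move_arm([
  [0.001, 0, 0.0003, 0],
  [0.0019, 0, 0.0005, 0],
  [0.0019, 0, 0.0005, 0],
])

```text
time: 17.85
ee_pos: [0.5752, 0.038, 0.0773]
eef_rot: [0.719, 0.695, -0.001, 0.001]
ft_force: [-0.9, -10.4, 6.9]
width: 0.0005
```

```bash
cat >> h.py <<'E'
def st(n=0):
    f=[]
    s=read_state();f.append(s['ft_force']@RT)
    for i in range(n): imaging.camera("side");s=read_state();f.append(s['ft_force']@RT)
    p=chute(s['ee_pos'])*1000;f=np.array(f)
    print("t",s['time'],"tcp",p.round(2),"nose~",(p[0]+9.2+64).round(1),"F",f[:,0].round(1),"mean",f.mean(0).round(2))
E
python3 -c "
from h import *
st(3)"
```

```text
t 18.0 tcp [-16.77   0.79  12.34] nose~ 56.4 F [-11.8 -12.7 -12.1 -11.2] mean [-11.94   0.37   3.75]
```

>>> move_arm([
  [0.001, 0, 0.0003, 0],
  [0.0019, 0, 0.0005, 0],
  [0.0019, 0, 0.0005, 0],
])

```text
time: 18.3
ee_pos: [0.5753, 0.0406, 0.0767]
eef_rot: [0.719, 0.695, -0.0, 0.001]
ft_force: [-0.5, -7.1, 4.3]
width: 0.0006
```

>>> move_arm([
  [0.001, 0, 0.0003, 0],
  [0.001, 0, 0.0003, 0],
])

```text
time: 18.5
ee_pos: [0.5752, 0.0422, 0.0762]
eef_rot: [0.719, 0.695, -0.0, 0.001]
ft_force: [-0.6, -6.7, 3.9]
width: 0.0005
```

>>> move_arm([
  [0.001, 0, 0.0003, 0],
  [0.001, 0, 0.0003, 0],
])

```text
time: 18.7
ee_pos: [0.5752, 0.0433, 0.0759]
eef_rot: [0.719, 0.696, -0.0, 0.001]
ft_force: [0.4, -7.1, 5.0]
width: 0.0007
```

```bash
python3 -c "
from h import *
st(2)"
```

```text
t 18.8 tcp [-11.32   0.93  12.4 ] nose~ 61.9 F [-8.1 -8.3 -7.4] mean [-7.95 -0.41  2.54]
```

Past the wedge, with a steady drag of about 8 N and nose ≈62. Feeling for the gate in 1 mm steps.

>>> move_arm([
  [0.001, 0, 0.0003, 0],
  [0.0019, 0, 0.0005, 0],
  [0.0029, 0, 0.0008, 0],
  [0.0029, 0, 0.0008, 0],
])

```text
time: 19.2
ee_pos: [0.5753, 0.0463, 0.0751]
eef_rot: [0.718, 0.696, -0.0, 0.001]
ft_force: [-0.3, -6.8, 4.9]
width: 0.0003
```

>>> move_arm([
  [0.001, 0, 0.0003, 0],
  [0.001, 0, 0.0003, 0],
  [0.001, 0, 0.0003, 0],
])

```text
time: 19.5
ee_pos: [0.5754, 0.0472, 0.0748]
eef_rot: [0.719, 0.695, -0.0, 0.001]
ft_force: [-0.4, -7.4, 5.1]
width: 0.0001
```

```bash
python3 -c "
from h import *
st(2)"
```

```text
t 19.6 tcp [-7.31  0.93 12.36] nose~ 65.9 F [-8.5 -8.  -7. ] mean [-7.85 -0.26  2.46]
```

>>> move_arm([
  [0.001, 0, 0.0003, 0],
  [0.001, 0, 0.0003, 0],
  [0.001, 0, 0.0003, 0],
])

```text
time: 19.9
ee_pos: [0.5755, 0.0482, 0.0746]
eef_rot: [0.719, 0.695, -0.0, 0.001]
ft_force: [0.1, -6.3, 4.8]
width: 0.0002
```

>>> move_arm([
  [0.001, 0, 0.0003, 0],
  [0.001, 0, 0.0003, 0],
  [0.001, 0, 0.0003, 0],
])

```text
time: 20.2
ee_pos: [0.5755, 0.0491, 0.0743]
eef_rot: [0.719, 0.695, -0.0, 0.001]
ft_force: [-0.9, -7.3, 5.2]
width: 0.0007
```

```bash
python3 -c "
from h import *
st(2)"
```

```text
t 20.3 tcp [-5.28  0.84 12.35] nose~ 67.9 F [-8.5 -7.3 -8.2] mean [-7.98  0.09  2.92]
```

>>> move_arm([
  [0.001, 0, 0.0003, 0],
  [0.001, 0, 0.0003, 0],
  [0.001, 0, 0.0003, 0],
])

```text
time: 20.6
ee_pos: [0.5755, 0.0501, 0.074]
eef_rot: [0.719, 0.695, -0.0, 0.001]
ft_force: [0.8, -6.7, 4.4]
width: 0.0004
```

>>> move_arm([
  [0.001, 0, 0.0003, 0],
  [0.001, 0, 0.0003, 0],
  [0.001, 0, 0.0003, 0],
])

```text
time: 20.9
ee_pos: [0.5756, 0.0511, 0.0738]
eef_rot: [0.719, 0.695, -0.0, 0.001]
ft_force: [-0.3, -7.7, 5.5]
width: 0.0005
```

```bash
python3 -c "
from h import *
st(2)"
```

```text
t 21.0 tcp [-3.24  0.77 12.33] nose~ 70.0 F [-8.9 -7.2 -8.1] mean [-8.05  0.18  2.86]
```

>>> move_arm([
  [0.001, 0, 0.0002, 0],
  [0.001, 0, 0.0002, 0],
  [0.001, 0, 0.0002, 0],
])

```text
time: 21.3
ee_pos: [0.5756, 0.0521, 0.0735]
eef_rot: [0.719, 0.695, -0.0, 0.001]
ft_force: [-0.2, -7.2, 5.2]
width: 0.0003
```

>>> move_arm([
  [0.001, 0, 0.0003, 0],
  [0.001, 0, 0.0003, 0],
  [0.001, 0, 0.0003, 0],
])

```text
time: 21.6
ee_pos: [0.5757, 0.0531, 0.0732]
eef_rot: [0.719, 0.695, -0.0, 0.001]
ft_force: [-0.8, -5.6, 4.5]
width: 0.0004
```

```bash
python3 -c "
from h import *
st(2)"
```

```text
t 21.7 tcp [-1.11  0.8  12.35] nose~ 72.1 F [-6.6 -8.4 -7.3] mean [-7.41 -0.14  2.37]
```

>>> move_arm([
  [0.001, 0, 0.0003, 0],
  [0.001, 0, 0.0003, 0],
  [0.001, 0, 0.0003, 0],
])

```text
time: 22.0
ee_pos: [0.5757, 0.0541, 0.073]
eef_rot: [0.719, 0.695, -0.0, 0.001]
ft_force: [0.3, -7.2, 5.2]
width: 0.0004
```

>>> move_arm([
  [0.001, 0, 0.0003, 0],
  [0.001, 0, 0.0003, 0],
  [0.001, 0, 0.0003, 0],
])

```text
time: 22.3
ee_pos: [0.5758, 0.0551, 0.0727]
eef_rot: [0.719, 0.695, -0.0, 0.001]
ft_force: [-0.4, -6.4, 4.9]
width: 0.0004
```

```bash
python3 -c "
from h import *
st(2)"
```

```text
t 22.4 tcp [ 0.93  0.74 12.36] nose~ 74.1 F [-7.5 -7.5 -7.7] mean [-7.55  0.17  3.06]
```

>>> move_arm([
  [0.001, 0, 0.0003, 0],
  [0.001, 0, 0.0003, 0],
  [0.001, 0, 0.0003, 0],
])

```text
time: 22.7
ee_pos: [0.5758, 0.0561, 0.0724]
eef_rot: [0.719, 0.695, -0.0, 0.001]
ft_force: [0.2, -7.8, 5.9]
width: 0.0002
```

>>> move_arm([
  [0.001, 0, 0.0002, 0],
  [0.001, 0, 0.0002, 0],
  [0.001, 0, 0.0002, 0],
])

```text
time: 23.0
ee_pos: [0.5758, 0.0571, 0.0721]
eef_rot: [0.719, 0.695, -0.0, 0.001]
ft_force: [0.9, -7.6, 4.5]
width: 0.0003
```

```bash
python3 -c "
from h import *
st(2)"
```

```text
t 23.1 tcp [ 3.02  0.76 12.34] nose~ 76.2 F [-8.5 -8.4 -8.1] mean [-8.32 -0.56  2.9 ]
```

>>> move_arm([
  [0.001, 0, 0.0003, 0],
  [0.001, 0, 0.0003, 0],
  [0.001, 0, 0.0003, 0],
])

```text
time: 23.4
ee_pos: [0.5759, 0.0581, 0.0718]
eef_rot: [0.719, 0.695, -0.0, 0.001]
ft_force: [-1.2, -6.0, 5.8]
width: 0.0005
```

```bash
python3 -c "
from h import *
st(2)"
```

```text
t 23.5 tcp [ 3.98  0.75 12.32] nose~ 77.2 F [-7.3 -8.5 -9.2] mean [-8.37  0.46  3.35]
```

>>> move_arm([
  [0.001, 0, 0.0003, 0],
  [0.001, 0, 0.0003, 0],
  [0.001, 0, 0.0003, 0],
])

```text
time: 23.8
ee_pos: [0.5759, 0.0591, 0.0716]
eef_rot: [0.719, 0.695, -0.0, 0.001]
ft_force: [0.9, -6.7, 5.3]
width: 0.0008
```

>>> move_arm([
  [0.001, 0, 0.0002, 0],
  [0.001, 0, 0.0002, 0],
  [0.001, 0, 0.0002, 0],
])

```text
time: 24.1
ee_pos: [0.576, 0.0601, 0.0714]
eef_rot: [0.719, 0.695, -0.0, 0.001]
ft_force: [0.2, -6.6, 4.6]
width: 0.0004
```

```bash
python3 -c "
from h import *
st(2)"
```

```text
t 24.2 tcp [ 6.1   0.76 12.33] nose~ 79.3 F [-7.6 -7.9 -8.2] mean [-7.89 -0.25  3.3 ]
```

>>> move_arm([
  [0.001, 0, 0.0003, 0],
  [0.001, 0, 0.0003, 0],
  [0.001, 0, 0.0003, 0],
])

```text
time: 24.5
ee_pos: [0.576, 0.0607, 0.0711]
eef_rot: [0.719, 0.695, -0.0, 0.001]
ft_force: [-0.6, -7.7, 6.5]
width: 0.0005
```

>>> move_arm([
  [0.001, 0, 0.0002, 0],
  [0.001, 0, 0.0002, 0],
  [0.001, 0, 0.0002, 0],
])

```text
time: 24.8
ee_pos: [0.5761, 0.0611, 0.0711]
eef_rot: [0.719, 0.695, -0.0, 0.001]
ft_force: [0.4, -9.1, 7.7]
width: 0.0001
```

```bash
python3 -c "
from h import *
st(2)"
```

```text
t 24.9 tcp [ 7.1   0.64 12.29] nose~ 80.3 F [-10.8 -11.6 -12. ] mean [-11.46  -0.     4.74]
```

The rise has begun: push went from 8 to 11.5 N and the tool advanced less than commanded. That's the gate, at about 3.5 N. Half-millimetre steps now.

>>> move_arm([
  [0.0005, 0, 0.0001, 0],
  [0.0005, 0, 0.0001, 0],
  [0.0005, 0, 0.0001, 0],
])

```text
time: 25.2
ee_pos: [0.5761, 0.0611, 0.071]
eef_rot: [0.719, 0.695, -0.001, 0.001]
ft_force: [-1.0, -12.0, 7.5]
width: 0.0004
```

```bash
python3 -c "
from h import *
st(4)"
```

```text
t 25.4 tcp [ 7.19  0.61 12.31] nose~ 80.4 F [-13.5 -12.6 -12.8 -12.8 -12.1] mean [-12.79   0.52   4.45]
```

>>> move_arm([
  [0.0005, 0, 0.0001, 0],
  [0.0005, 0, 0.0001, 0],
  [0.0005, 0, 0.0001, 0],
])

```text
time: 25.7
ee_pos: [0.5761, 0.0613, 0.071]
eef_rot: [0.719, 0.695, -0.001, 0.002]
ft_force: [-0.4, -11.6, 9.0]
width: 0.0007
```

```bash
python3 -c "
from h import *
st(4)"
```

```text
t 25.9 tcp [ 7.39  0.59 12.31] nose~ 80.6 F [-13.6 -13.3 -13.7 -13.8 -13.5] mean [-13.58   0.81   5.37]
```

>>> move_arm([
  [0.0005, 0, 0.0001, 0],
  [0.0005, 0, 0.0001, 0],
  [0.0005, 0, 0.0001, 0],
  [0.0005, 0, 0.0001, 0],
])

```text
time: 26.3
ee_pos: [0.5762, 0.0615, 0.0709]
eef_rot: [0.719, 0.695, -0.001, 0.002]
ft_force: [-0.6, -13.4, 9.3]
width: 0.0007
```

```bash
python3 -c "
from h import *
st(4)"
```

```text
t 26.5 tcp [ 7.56  0.52 12.29] nose~ 80.8 F [-15.4 -14.7 -15.4 -15.  -15.1] mean [-15.11   1.19   5.9 ]
```

Push 15.1 N against 8 N drag, so the gate is at about 7 N. Holding was long enough; now backing straight off uphill, then up and away.

>>> move_arm([
  [-0.001, 0, -0.0003, 0],
  [-0.002, 0, -0.0005, 0],
  [-0.003, 0, -0.0008, 0],
  [-0.004, 0, -0.001, 0],
  [-0.007, 0, -0.002, 0],
  [-0.012, 0, -0.0032, 0],
  [-0.02, 0, -0.006, 0],
  [-0.03, 0, -0.012, 0],
  [-0.04, 0, -0.03, 0],
  [-0.06, 0, -0.06, 0],
  [-0.1, 0, -0.1, 0],
  [-0.14, 0, -0.13, 0],
  [-0.18, 0, -0.15, 0],
  [-0.22, 0, -0.15, 0],
  [-0.26, 0, -0.15, 0],
  [-0.26, 0, -0.15, 0],
  [-0.26, 0, -0.15, 0],
])

```text
time: 28.2
ee_pos: [0.5667, -0.1962, 0.2203]
eef_rot: [0.719, 0.695, 0.0, 0.0]
ft_force: [-0.5, 1.1, 0.2]
width: 0.0004
```

```bash
python3 -c "
from h import *
np.set_printoptions(precision=1,suppress=True)
st()
for n in ('side','top'):
    p,d=imaging.camera(n);cv2.imwrite('pics/%s10.png'%n,p[:,:,::-1]);np.savez('pics/%s10.npz'%n,p=p,d=d)
q=modtop(d,(0,26));print(len(q),np.percentile(q,[1,50,99],axis=0));b=q[q[:,0]>4];print(np.polyfit(b[:,0],b[:,2],1))
a=cv2.imread('pics/side10.png')[140:240,285:365];b=cv2.imread('pics/top10.png')[155:205,255:350]
cv2.imwrite('pics/s10c.png',cv2.resize(a,None,fx=6,fy=6));cv2.imwrite('pics/t10c.png',cv2.resize(b,None,fx=8,fy=8))
"
```

```text
t 28.2 tcp [-280.2    2.1   89.8] nose~ -207.0 F [0.9] mean [0.9 0.6 0.5]
79 [[ 14.8 -18.2  29.1]
 [ 19.4  -2.9  44.9]
 [ 25.9  13.4  55.1]]
[ 1.3 18. ]
```

View pics/s10c.png

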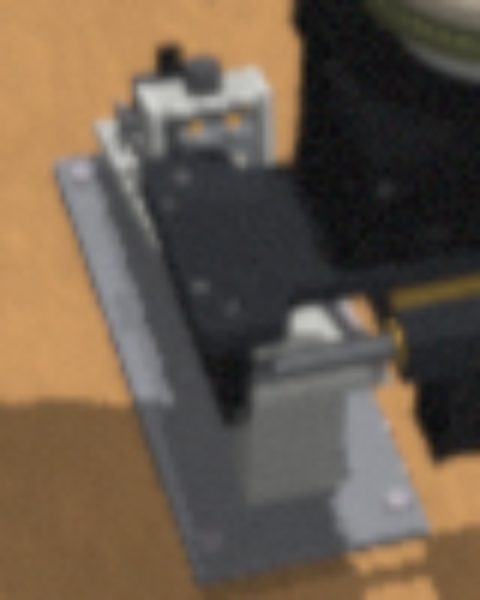

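View pics/t10c.png

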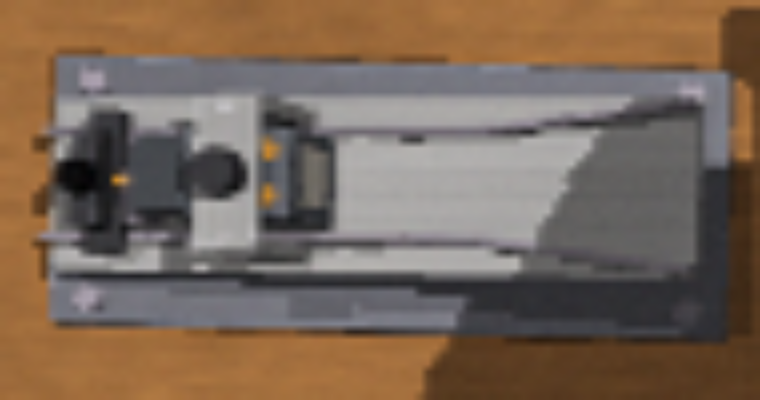

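View pics/top10.png

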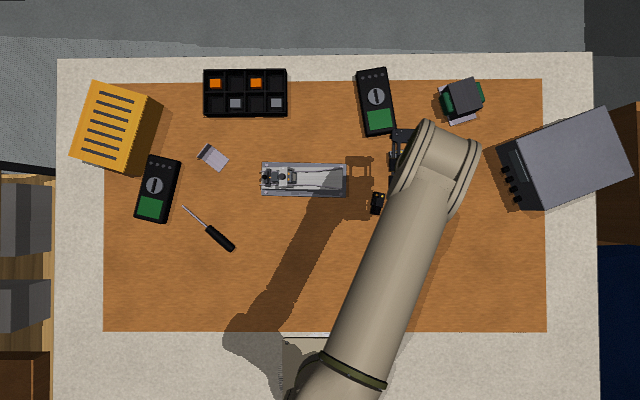

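The top crop shows the module straight under the bridge. The tail with its gold dots is at (300,172), and the nose meets the gate plate at (130,172). The driver, bracket and other items visible are where they were. Handing in.

```bash
python3 -c "
from h import *
print(r.close_job())"
```

```text
the job is handed in; nothing more can be done
None
```

I laid the grey relay module in the flared end of the chute, nose downhill, and pushed it from behind with closed fingers, under the roller and home against the gate. The job is handed in at about 28 s on the robot clock; it gave no verdict.

- **Laying it in:** I lowered it until the tail touched, let it pivot onto the floor in a light grip, then released it. Depth showed it flat (top 44.8 mm above the floor, no slope) and about 2 mm off the centre line.
- **Push forces:** the push peaked at about 12 N under the roller, then held a steady drag of about 8 N. It rose steeply at a nose position of about x = 80 mm.
- **Gate:** I stopped at a total push of 15.1 N. Less the drag, that is about 7 N on the gate. This is inferred from the wrist force, not measured at the gate.
- **Last look:** the top view shows the module straight under the bridge with its nose at the gate plate. It was let go with the arm well clear, and the tail is at about x = 15 mm.

**Not confirmed:**
- I did not measure the force left on the gate after backing off. I expect friction under the roller to hold the module against it.
- My final depth fit of the module's tilt was spoiled by the bridge edge, so flatness at the end rests on the pictures and on the steady height of the push.
- In the last top view the arm hid the ring core and the block. I never touched them, and the driver and bracket look unmoved.

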